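# Load the sampler tray in reverse order

## Task

Move the four amber vials from the black storage rack into the aluminium sampler tray, one to a pocket, in reverse order counted from the knobs: the vial nearest the rack's knob goes into the pocket farthest from the tray's knob, the next into the next, and so on, so that the one farthest from the rack's knob ends nearest the tray's knob. Keep every vial upright and set it down on the pocket floor rather than dropping it, and leave all four standing still.

Things in the scene. Friction and masses are not known exactly. Their poses are not given: they have to be found in the camera images.
- tall_mid (a point): Tall straight amber glass vial: 84 mm high, glass body 28 mm in diameter up to 68 mm, white screw cap 22 mm in diameter on top. Its point is on the axis, half-way up; z runs up the axis. It weighs about 60 g and starts upright in its own cup on the rack, standing 11 mm above the bench.
- squat_mid (a point): Squat amber glass vial: 58 mm high, 34 mm in diameter all the way up, with a white cap as wide as the glass (the lowest, widest cap of the four); glass up to 44 mm. Its point is on the axis, half-way up; z runs up the axis. It weighs about 60 g and starts upright in its own cup on the rack, standing 11 mm above the bench.
- necked_mid (a point): Narrow-necked amber glass bottle: 76 mm high, body 30 mm in diameter up to 50 mm, then a sloping shoulder, thin neck and a small white cap 15 mm in diameter. Its point is on the axis, half-way up; z runs up the axis. It weighs about 60 g and starts upright in its own cup on the rack, standing 11 mm above the bench.
- dropper_mid (a point): Amber glass dropper bottle: 82 mm high, body 26 mm in diameter up to 50 mm, white collar 20 mm in diameter, and a black rubber bulb 16 mm in diameter at the top. Its point is on the axis, half-way up; z runs up the axis. It weighs about 60 g and starts upright in its own cup on the rack, standing 11 mm above the bench.
- cup_tall: Shallow square grey plastic cup fixed on the rack, in which the tall vial starts: 50 x 50 mm outside, 44 mm inside, floor 3 mm thick, 10 mm high, its underside 8 mm above the bench. Origin: centre of its underside. It stays on the rack and so still marks that vial's place in the row after the vial has gone. The vial may stand up to 3 mm off its centre.
- cup_squat: Shallow square grey plastic cup fixed on the rack, in which the squat vial starts: 50 x 50 mm outside, 44 mm inside, floor 3 mm thick, 10 mm high, its underside 8 mm above the bench. Origin: centre of its underside. It stays on the rack and so still marks that vial's place in the row after the vial has gone. The vial may stand up to 3 mm off its centre.
- cup_necked: Shallow square grey plastic cup fixed on the rack, in which the necked vial starts: 50 x 50 mm outside, 44 mm inside, floor 3 mm thick, 10 mm high, its underside 8 mm above the bench. Origin: centre of its underside. It stays on the rack and so still marks that vial's place in the row after the vial has gone. The vial may stand up to 3 mm off its centre.
- cup_dropper: Shallow square grey plastic cup fixed on the rack, in which the dropper vial starts: 50 x 50 mm outside, 44 mm inside, floor 3 mm thick, 10 mm high, its underside 8 mm above the bench. Origin: centre of its underside. It stays on the rack and so still marks that vial's place in the row after the vial has gone. The vial may stand up to 3 mm off its centre.
- rack: Storage rack, fixed: flat black bar 278 x 58 mm, 8 mm thick, with four grey cups in a row and a round bright steel knob (22 mm in diameter, top at 26 mm, centred at y = +138 mm) at one end. Origin: underside, middle of the row; y runs along the row toward the knob, z up; cups stand at y = +93, +31, -31, -93 mm, which cup where varies. Any yaw.
- tray: Sampler tray, fixed, empty: aluminium, four open pockets in a row and a round black plastic knob (22 mm in diameter, top at 26 mm, centred at y = +138 mm) at one end. Origin: underside, middle of the row; y runs along the row toward the knob, z up; pocket centres at y = +93, +31, -31, -93 mm. Pockets 58 mm (along) x 50 mm; floor 4 mm, walls 4 mm thick, tops at 16 mm. Any yaw.
Mind the look-alikes: they are no part of the job. Leave any blue look-alike of the part that bears squat_mid alone.

How it is judged:
By the outcome, as a careful person would: the job done as asked, in the order asked, and still so for the second after the job is handed in, with the robot touching nothing.
It also fails if it takes over 115 s, if anything falls off the work surface, if the arm or the gripper's body presses on something with over 40 N, if the wrist force passes 120 N, or if a joint passes its speed limit or range.

## Robot

A 6-joint arm with a two-finger parallel gripper is mounted at the origin on the work surface. World frame = base frame: x ahead of the robot, y to its left, z up, the work surface at z = 0. Lengths are in m, angles in degrees, forces in N, time in s.
With the tool pointing down it reaches from about 0.25 to 0.725 m from the base axis. Payload 9.7 kg.
Tool frame: the origin (TCP) lies between the finger pads; the fingertips stand 11 mm ahead of it and the grasp point (between the pads) lies 8 mm behind it; y points along the fingers, x is the direction in which the jaws open and shut, and the axes are right-handed (so a half turn about y gives the same grasp; the last joint's range is limited). The gripper opens to 85 mm and grips with 20 to 120 N. Pads are 22 mm wide; open, the fingers measure 114 mm over their backs; the gripper's body (76 mm by 85 mm) begins 54 mm behind the grasp point. The pads swing forward as they close: fully open they stand 13 mm farther back than shut.
Start: joints at [66.062, 4.979, 10.078, 95.1, 0, 90], TCP at [0.223, 0.503, 0.242] pointing down, gripper open.
Joint ranges: [-179.16, 179.16], [-48.56, 103.87], [-65.8, 70.77], [-126.05, 130.52], [-82.76, 87.17], [-180, 180]. Speed limits (degrees/s): [127.2, 127.2, 147.25, 180, 180, 180].

## Interface

Orientations are given as [roll, pitch, yaw] about the fixed x, y, z axes, in that order (R = Rz(yaw) Ry(pitch) Rx(roll)).
In Python, from workcell import bot, vision gives the robot as it stands. The module is installed in compiled form; this text tells all that it offers.
- The arm moves only by the shell command python3 -m crank 'ROWS' [OPENING] [FORCE]. ROWS is text: rows parted by semicolons, each of 6 numbers parted by spaces: the shift along the tool's x, y, z in m, then the turn, a rotation vector about the tool's x, y, z in rad. A call has 1 to 8 rows; each row is the pose to reach, as a shift and turn from the pose commanded when the call began, along the tool's axes at that moment; what a row does not reach only later rows make up. A row lasts 1/10 s, in which the tool goes at most 50 mm and 8.59 degrees, less where a joint would pass 70% of its speed; a pose out of reach is approached as far as the arm can. A call with a gripper value outside its range is refused whole. OPENING is the gripper's target within -1 to 1 (shut at 1, half-way at 0, fully open at -1), set as the call begins (- or left out, the last holds). The fingers move at their own pace and stop on an object; FORCE is the grip in N (left out, the last holds). Time passes only in rows, so rows that repeat a pose let the fingers close. It gives the time, the measured TCP pose, the force and the opening at its end, in the units of the state.
- bot.get_obs(): the state, without advancing time (a new reading comes with each control period).
- vision.camera(name): name is "scene" or "top" or "wrist"; returns the picture (384x512x3 uint8, red, green, blue); there is no depth.
- vision.get_calibration(name): a dict with "fx", "fy", "cx", "cy" (pixels), "rvec" (rotation vector, rad) and "tvec" (3), from world to camera coordinates, as OpenCV has them. Camera axes: x right, y down, z forward; pixel columns grow to the right and rows downward; lengths in m; the calibration is good to about 2 mm. A picture is of the moment at which its call begins: read the wrist's pose just before it. get_calibration takes no time and is no camera call; for the wrist camera it gives the pose at the moment of the call.
- bot.job_done(): hands the job in, once; it reports no verdict.
The state is a dict: "time": time; "q": joint angles; "qd": joint speeds; "joint_efforts": joint torques, N m; "ee_pos": TCP position; "tcp_rot": TCP orientation; "wrist_force": force on the tool from outside, world axes, zero at the start; "torque": the same for the moment, N m; "opening": finger opening in m.
Only numpy, scipy, OpenCV 4.12 (cv2) and the standard library are available. Lean on these libraries where they do the work, as an engineer would, in place of code of your own. Each camera call takes 0.05 s, during which the arm holds its last target. There are 200 camera calls.

## Working session

There is one attempt and no reset: what is moved stays moved. The work goes in short steps, Python scripts to look and compute and a shell command to move; the robot and the scene stay as the last step left them, time stands still between calls to the robot, and variables do not carry over. Pictures are saved under pics/ and viewed, about 12 in all and at most 16, crops included, and the job is handed in when it is done.

```bash
mkdir -p pics
python3 - <<'E'
from workcell import bot, vision
import cv2
print(bot.get_obs())
for n in("top","scene"):
    im=vision.camera(n); cv2.imwrite(f"pics/{n}0.png",im[:,:,::-1]); print(n,vision.get_calibration(n))
E
```

```text
{'time': 0.0, 'q': array([ 6.60600198e+01,  5.01148482e+00,  1.00340218e+01,  9.51003769e+01,
       -2.82549474e-04,  8.99994401e+01]), 'qd': array([-0.07860292, -0.0411967 ,  0.14741712, -0.04544647, -0.02726376,
        0.11597838]), 'joint_efforts': array([ 4.30839577e-05, -5.20386028e+01,  4.64803648e+01,  1.65261637e-02,
       -5.36830646e-05,  1.87773270e-05]), 'ee_pos': array([0.22308954, 0.50247993, 0.24157551]), 'tcp_rot': array([-9.00002818e+01,  7.78398909e-02,  6.60605797e+01]), 'wrist_force': array([ 0.31689459, -0.01308168,  0.35288296]), 'torque': array([-0.01655101,  0.04467485,  0.02775562]), 'opening': 0.08526495227880232}
top {'fx': 496.9671042927792, 'fy': 496.9671042927792, 'cx': 249.9593991201802, 'cy': 193.80444070578469, 'rvec': array([ 2.20496074, -2.1594531 ,  0.0736342 ]), 'tvec': array([-0.03631426,  0.53072584,  1.32645156])}
scene {'fx': 478.4464879313437, 'fy': 478.4464879313437, 'cx': 262.75734207585606, 'cy': 192.3184943480154, 'rvec': array([ 2.15340206,  0.78835939, -0.34050659]), 'tvec': array([-0.40886651, -0.19724492,  1.29220602])}
```

View pics/top0.png

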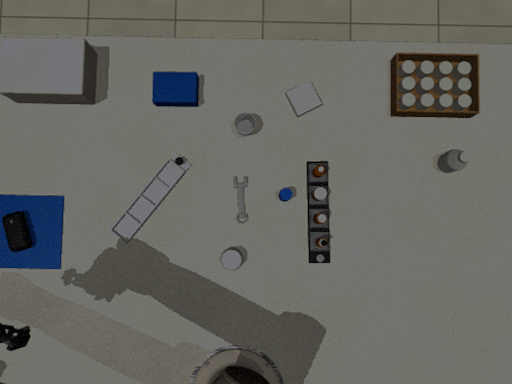

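View pics/scene0.png

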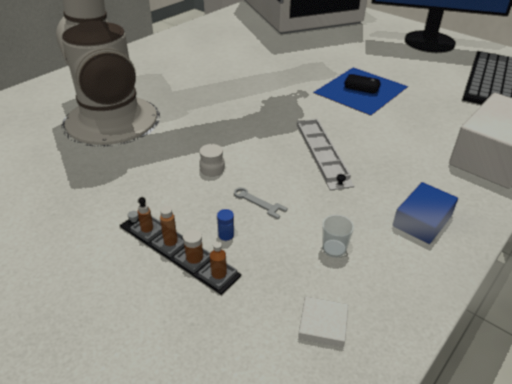

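Top view: the rack knob is at (320,258). From it come the dropper (320,242), tall (320,218), squat (319,194) and necked (319,171). The tray knob is at (179,160) and its far end is near (122,235). The blue decoy is at (286,195). The scene view gives the same order. Next I'll crop for measurement.

Run:
```python
import cv2
im=cv2.imread("pics/top0.png")
a=cv2.resize(im[150:270,100:200],None,fx=5,fy=5,interpolation=cv2.INTER_CUBIC)[:,:400+100]
b=cv2.resize(im[150:270,290:350],None,fx=5,fy=5,interpolation=cv2.INTER_CUBIC)
cv2.imwrite("pics/crop.png",cv2.convertScaleAbs(cv2.hconcat([a,b]),alpha=1.5))
```

```text
(no output)
```

View pics/crop.png

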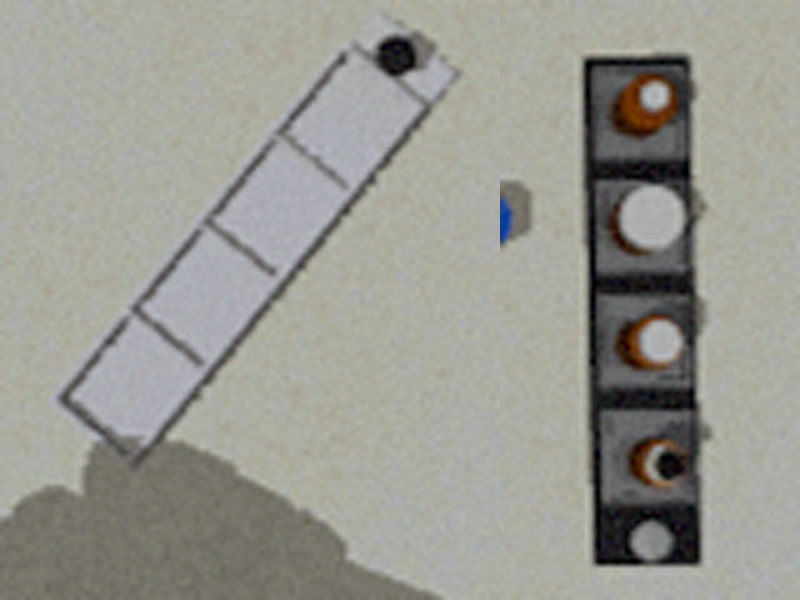

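```bash
cat > h.py <<'E'
import numpy as np, cv2
def ray(c,uv,z):
    K=np.array([[c['fx'],0,c['cx']],[0,c['fy'],c['cy']],[0,0,1]]);R=cv2.Rodrigues(c['rvec'])[0];t=np.ravel(c['tvec'])
    d=R.T@np.linalg.inv(K)@np.array([*uv,1.]);o=-R.T@t
    return (o+d*(z-o[2])/d[2])[:2]
E
python3 - <<'E'
from workcell import vision
from h import *
np.set_printoptions(precision=4,suppress=True)
c=vision.get_calibration("top")
P=lambda x,y,z:ray(c,(100+x/5-.4,150+y/5-.4),z)
Q=lambda x,y,z:ray(c,(290+(x-500)/5-.4,150+y/5-.4),z)
k=P(397,56,.026); d=[P(315,160,.016),P(243,248,.016),P(170,337,.016)]; e=(P(62,400,.016)+P(135,462,.016))/2
print("tray",k,d,e, np.linalg.norm(k-d[1]),np.linalg.norm(d[0]-d[2]),np.linalg.norm(e-d[1]))
ys=np.array([138,62,0,-62,-126.])/1000; pts=np.array([k,*d,e]); A=np.c_[ys,np.ones(5)]
f=np.linalg.lstsq(A,pts,rcond=None)[0]; print("fit",f,np.degrees(np.arctan2(f[0,1],f[0,0])),np.abs(A@f-pts).max())
u=f[0]/np.linalg.norm(f[0]); 
for y in(-.093,-.031,.031,.093): p=f[1]+u*y; print("pocket",y,p,np.linalg.norm(p))
k=Q(652,540,.026); far=(Q(587,58,.008)+Q(690,56,.008))/2; near=(Q(595,563,.008)+Q(700,563,.008))/2
print("rack",k,far,near,np.linalg.norm(far-near)); u=(k-far)/np.linalg.norm(k-far); print(np.degrees(np.arctan2(u[1],u[0])))
for n,v,y in(("necked",Q(655,95,.087),-.093),("squat",Q(653,217,.069),-.031),("tall",Q(660,341,.095),.031),("dropper",Q(671,463,.093),.093)):
    print(n,v,"cup",k+u*(y-.138),np.linalg.norm(v),np.degrees(np.arctan2(v[1],v[0])))
E
```

```text
tray [0.6165 0.1687] [array([0.56  , 0.2131]), array([0.5112, 0.2506]), array([0.4621, 0.2884])] [0.4106 0.3251] 0.13335900732594214 0.12345792980395219 0.1251853033713271
fit [[ 0.781  -0.5951]
 [ 0.5102  0.2506]] -37.307384452976095 0.0014994568303953182
pocket -0.093 [0.4362 0.307 ] 0.5334234262980769
pocket -0.031 [0.4855 0.2694] 0.5552820510686586
pocket 0.031 [0.5349 0.2318] 0.5829440459893666
pocket 0.093 [0.5842 0.1943] 0.6156276189953545
rack [ 0.3642 -0.2156] [ 0.6261 -0.2079] [ 0.3508 -0.2158] 0.27543771729725836
-178.2990177524925
necked [ 0.5954 -0.2064] cup [ 0.5951 -0.2088] 0.6301281772359446 -19.116683532914596
squat [ 0.5337 -0.2085] cup [ 0.5331 -0.2106] 0.5729231263937875 -21.337259832145914
tall [ 0.4685 -0.2092] cup [ 0.4711 -0.2125] 0.5130376893350874 -24.060625565557636
dropper [ 0.4067 -0.2157] cup [ 0.4091 -0.2143] 0.46038217113940594 -27.936154794985832
```

```bash
cat > go.py <<'E'
# usage: go.py x,y,z,yaw ...  -> tool-frame shift/turn of each leg from the measured pose through the waypoints
import sys, numpy as np
from scipy.spatial.transform import Rotation as R
from workcell import bot
o=bot.get_obs(); p=o['ee_pos']; r=R.from_euler('xyz',o['tcp_rot'],degrees=True)
print('t',round(o['time'],2),'pos',p.round(4),'rot',o['tcp_rot'].round(2),'q',o['q'].round(1))
for w in sys.argv[1:]:
    x,y,z,a=map(float,w.split(',')); p2=np.array([x,y,z]); r2=R.from_euler('xyz',[-90,0,a],degrees=True)
    s=r.inv().apply(p2-p); t=(r.inv()*r2).as_rotvec()
    print(w,'|',*s.round(4),*t.round(3),'| mm',round(1e3*np.linalg.norm(s)),'deg',round(np.degrees(np.linalg.norm(t)),1)); p,r=p2,r2
E
python3 go.py 0.45,0.27,0.24,66 0.49,0,0.24,91.7 0.47,-0.17,0.24,91.7
```

```text
t 0.1 pos [0.2231 0.5025 0.2417] rot [-9.000e+01  7.000e-02  6.606e+01] q [66.1  5.  10.  95.1  0.  90. ]
0.45,0.27,0.24,66 | -0.1204 0.0018 -0.3017 -0.0 0.001 -0.001 | mm 325 deg 0.1
0.49,0,0.24,91.7 | -0.2304 -0.0 -0.1464 0.0 -0.449 0.0 | mm 273 deg 25.7
0.47,-0.17,0.24,91.7 | -0.1693 0.0 0.025 0.0 0.0 0.0 | mm 171 deg 0.0
```

```bash
python3 -m crank '-0.12 0.002 -0.302 0 0 0;-0.12 0.002 -0.302 0 0 0;-0.12 0.002 -0.302 0 0 0;-0.12 0.002 -0.302 0 0 0;-0.12 0.002 -0.302 0 0 0;-0.12 0.002 -0.302 0 0 0;-0.12 0.002 -0.302 0 0 0;-0.12 0.002 -0.302 0 0 0' -1 30
python3 -m crank '-0.23 0 -0.146 0 -0.449 0;-0.23 0 -0.146 0 -0.449 0;-0.23 0 -0.146 0 -0.449 0;-0.23 0 -0.146 0 -0.449 0;-0.23 0 -0.146 0 -0.449 0;-0.23 0 -0.146 0 -0.449 0;-0.23 0 -0.146 0 -0.449 0;-0.23 0 -0.146 0 -0.449 0'
python3 -m crank '-0.169 0 0.025 0 0 0;-0.169 0 0.025 0 0 0;-0.169 0 0.025 0 0 0;-0.169 0 0.025 0 0 0;-0.169 0 0.025 0 0 0;-0.169 0 0.025 0 0 0'
python3 go.py; python3 -c "
from workcell import vision;import cv2,json
c=vision.get_calibration('wrist');print(c)
cv2.imwrite('pics/w1.png',vision.camera('wrist')[:,:,::-1])"
```

```text
time: 0.9
ee_pos: [0.4523, 0.268, 0.2396]
tcp_rot: [-90.0, 0.1, 65.8]
wrist_force: [-0.0, 0.4, -0.1]
opening: 0.0854
time: 1.7
ee_pos: [0.4904, 0.0009, 0.2401]
tcp_rot: [-90.0, -0.0, 91.7]
wrist_force: [-0.1, 0.7, -0.1]
opening: 0.0852
time: 2.3
ee_pos: [0.4711, -0.1675, 0.2402]
tcp_rot: [-90.0, -0.0, 91.8]
wrist_force: [-0.1, -0.3, 0.3]
opening: 0.0852
t 2.3 pos [ 0.4711 -0.1675  0.2402] rot [-8.999e+01 -3.000e-02  9.183e+01] q [-19.6  -1.9   2.8  94.7   0.  -21.4]
{'fx': 323.19418572055923, 'fy': 323.19418572055923, 'cx': 251.18541888654667, 'cy': 187.18823990588587, 'rvec': array([-2.03448867, -2.09742285, -0.31104115]), 'tvec': array([ 0.18101711, -0.48396373,  0.24319982])}
```

View pics/w1.png

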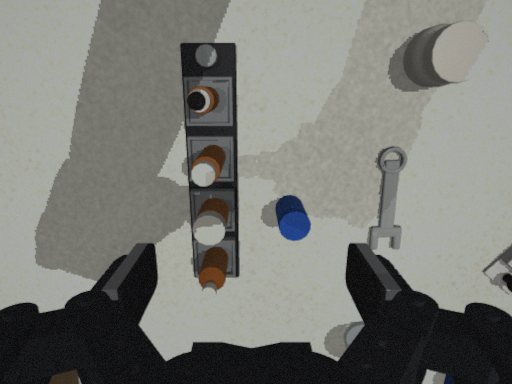

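The wrist view shows the rack knob at (206,56), dropper bulb at (199,101), tall cap at (203,175), squat cap at (209,229) and necked cap at (209,288). That confirms the order. The blue decoy is at (293,220), off to the side.

```bash
python3 - <<'E'
from workcell import vision
from h import *
np.set_printoptions(precision=4,suppress=True)
c=vision.get_calibration("wrist")
for n,u,z in(("knob",(206,56),.026),("drop",(199,101),.093),("tall",(203,175),.095),("squat",(209,229),.069),("necked",(209,288),.087),("rk",(181,43),.008),("rk",(236,43),.008),("blue",(293,227),.05),("far",(194,278),.008),("far",(239,278),.008)): print(n,ray(c,u,z))
E
python3 go.py 0.407,-0.215,0.24,91.7 0.407,-0.215,0.039,91.7
```

```text
knob [ 0.3678 -0.2147]
drop [ 0.409  -0.2121]
tall [ 0.4723 -0.2092]
squat [ 0.536  -0.2075]
necked [ 0.5933 -0.2056]
rk [ 0.3545 -0.243 ]
rk [ 0.3527 -0.1859]
blue [ 0.5395 -0.1189]
far [ 0.6329 -0.2349]
far [ 0.6311 -0.177 ]
t 2.35 pos [ 0.4712 -0.1672  0.2402] rot [-8.999e+01 -3.000e-02  9.188e+01] q [-19.5  -1.9   2.8  94.7   0.  -21.4]
0.407,-0.215,0.24,91.7 | -0.0457 0.0002 0.0657 -0.0 0.003 0.0 | mm 80 deg 0.2
0.407,-0.215,0.039,91.7 | 0.0 0.201 -0.0 0.0 0.0 0.0 | mm 201 deg 0.0
```

```bash
python3 -m crank '-0.044 0 0.065 0 0.003 0;-0.044 0 0.065 0 0.003 0;-0.044 0 0.065 0 0.003 0;-0.044 0.06 0.065 0 0.003 0;-0.044 0.1 0.065 0 0.003 0;-0.044 0.1 0.065 0 0.003 0' -1 30; python3 go.py 0.408,-0.2135,0.039,91.7
python3 -c "
from workcell import vision;import cv2
cv2.imwrite('pics/w2.png',vision.camera('wrist')[:,:,::-1])"
```

```text
time: 2.95
ee_pos: [0.4045, -0.2114, 0.1336]
tcp_rot: [-89.4, -0.3, 91.7]
wrist_force: [0.2, 0.4, 0.5]
opening: 0.0857
t 2.95 pos [ 0.4045 -0.2114  0.1336] rot [-89.44  -0.34  91.73] q [-27.6  -8.  -14.6  84.    0.  -29.3]
0.408,-0.2135,0.039,91.7 | -0.0028 0.0945 -0.0044 -0.01 0.001 0.006 | mm 95 deg 0.7
```

View pics/w2.png

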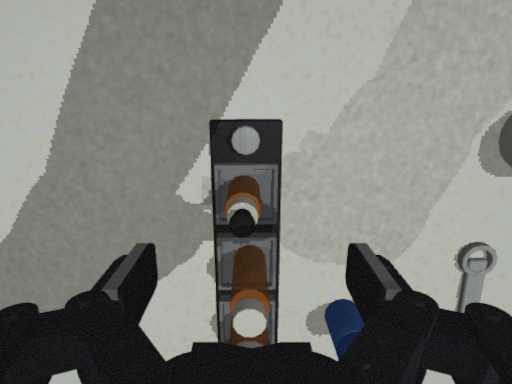

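```bash
python3 -m crank '0 0.03 -0.001 0 0 0;0 0.06 -0.001 0 0 0;0 0.085 -0.001 0 0 0;0 0.1 -0.001 0 0 0;0 0.1 -0.001 0 0 0;0 0.1 -0.001 0 0 0;0 0.1 -0.001 0 0 0'; python3 go.py;  python3 -m crank '0 0 0 0 0 0;0 0 0 0 0 0;0 0 0 0 0 0;0 0 0 0 0 0;0 0 0 0 0 0;0 0 0 0 0 0;0 0 0 0 0 0;0 0 0 0 0 0' 1 30; python3 go.py 0.408,-0.2135,0.15,91.7 0.44,0,0.15,91.7 0.436,0.307,0.12,52.7
```

```text
time: 3.7
ee_pos: [0.4099, -0.2151, 0.0429]
tcp_rot: [-90.2, 0.1, 91.6]
wrist_force: [0.3, 0.7, -0.2]
opening: 0.0852
t 3.7 pos [ 0.4099 -0.2151  0.0429] rot [-90.17   0.1   91.65] q [-27.7  -6.2 -23.1  72.9   0.  -29.3]
time: 4.5
ee_pos: [0.4084, -0.2147, 0.0405]
tcp_rot: [-90.0, 0.0, 91.6]
wrist_force: [-0.5, -0.1, 4.7]
opening: 0.0252
t 4.5 pos [ 0.4084 -0.2147  0.0405] rot [-9.001e+01  1.000e-02  9.161e+01] q [-27.7  -6.2 -23.3  72.8  -0.  -29.3]
0.408,-0.2135,0.15,91.7 | 0.0012 -0.1095 0.0003 0.0 -0.002 -0.0 | mm 110 deg 0.1
0.44,0,0.15,91.7 | 0.2125 -0.0 -0.0383 0.0 0.0 0.0 | mm 216 deg 0.0
0.436,0.307,0.12,52.7 | 0.307 0.03 -0.0051 -0.0 0.681 -0.0 | mm 308 deg 39.0
```

```bash
python3 -m crank '0 -0.01 0 0 0 0;0 -0.035 0 0 0 0;0 -0.07 0 0 0 0;0 -0.1 0 0 0 0;0 -0.11 0 0 0 0;0 -0.11 0 0 0 0;0 -0.11 0 0 0 0'
python3 -m crank '0.015 0 -0.002 0 0 0;0.045 0 -0.008 0 0 0;0.085 0 -0.015 0 0 0;0.13 0 -0.023 0 0 0;0.17 0 -0.031 0 0 0;0.2 0 -0.036 0 0 0;0.212 0 -0.038 0 0 0;0.212 0 -0.038 0 0 0'
python3 go.py 0.4362,0.307,0.12,52.7
```

```text
time: 5.2
ee_pos: [0.408, -0.2145, 0.1492]
tcp_rot: [-89.9, -0.0, 91.6]
wrist_force: [-0.7, -0.3, -0.5]
opening: 0.0255
time: 6.0
ee_pos: [0.4398, -0.0007, 0.149]
tcp_rot: [-89.9, -0.0, 91.8]
wrist_force: [-0.3, 0.1, -0.4]
opening: 0.0253
t 6.0 pos [ 0.4398 -0.0007  0.149 ] rot [-89.88  -0.    91.76] q [ -0.1 -10.9 -15.4  85.6  -0.   -1.8]
0.4362,0.307,0.12,52.7 | 0.3076 0.029 -0.0059 -0.002 0.682 -0.001 | mm 309 deg 39.1
```

```bash
python3 -m crank '0.025 0 -0.001 0 0.05 0;0.068 0 -0.001 0 0.14 0;0.115 0 -0.002 0 0.25 0;0.163 0 -0.003 0 0.37 0;0.21 0.005 -0.004 0 0.48 0;0.255 0.015 -0.005 0 0.59 0;0.29 0.02 -0.006 0 0.65 0;0.308 0.029 -0.006 0 0.682 0'
python3 -m crank '0 0 0 0 0 0;0 0 0 0 0 0;0 0 0 0 0 0;0 0 0 0 0 0'
python3 go.py 0.4362,0.307,0.0335,52.7;python3 - <<'E'
from workcell import vision;import cv2
from h import *
for n in("wrist","scene"): cv2.imwrite(f'pics/{n}3.png',vision.camera(n)[:,:,::-1])
a=cv2.imread('pics/wrist3.png');b=cv2.imread('pics/scene3.png')[80:240,200:400]
cv2.imwrite('pics/c3.png',cv2.vconcat([a[:300],cv2.resize(b,(375,300)).copy() if 0 else cv2.copyMakeBorder(cv2.resize(b,(375,300)),0,0,0,137,0)]))
E
```

```text
time: 6.8
ee_pos: [0.438, 0.3075, 0.1202]
tcp_rot: [-90.0, 0.0, 52.4]
wrist_force: [0.1, -0.4, 0.9]
opening: 0.0252
time: 7.2
ee_pos: [0.4381, 0.3052, 0.1217]
tcp_rot: [-90.0, -0.0, 52.5]
wrist_force: [0.3, -0.2, -0.5]
opening: 0.0253
t 7.2 pos [0.4381 0.3052 0.1217] rot [-9.002e+01 -3.000e-02  5.247e+01] q [34.9  2.1 -6.3 81.6 -0.  72.4]
0.4362,0.307,0.0335,52.7 | 0.0002 0.0882 0.0027 0.0 -0.004 0.0 | mm 88 deg 0.2
```

View pics/c3.png

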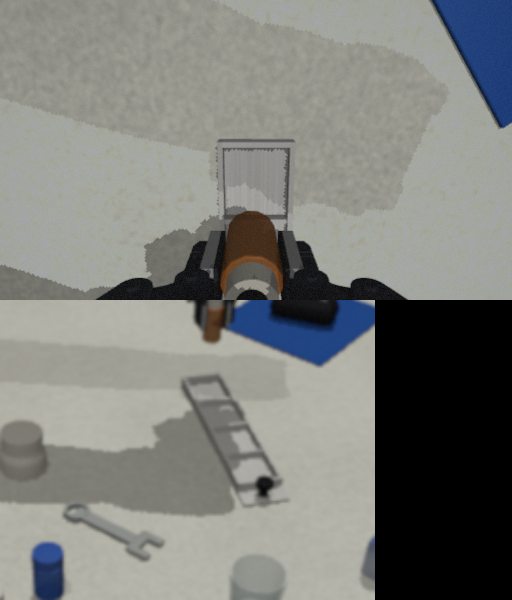

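Wrist view: the vial is held upright over the tray's far end. The end-wall corners are at (217,141) and (295,141), and the first divider is at about row 217, columns 221–291. I'll convert these to positions.

Run:
```python
from workcell import vision
from h import *
np.set_printoptions(precision=4,suppress=True)
c=vision.get_calibration("wrist")
a,b,d,e=[ray(c,u,.016) for u in((217,141),(295,141),(221,217),(291,217))]
m=(a+b)/2;n=(d+e)/2
print(a,b,np.linalg.norm(a-b),m,n,np.linalg.norm(m-n)); u=np.array([np.cos(np.radians(-37.3)),np.sin(np.radians(-37.3))])
w=b-a;print("wall yaw",np.degrees(np.arctan2(w[1],w[0])),"pocket1 centre est", m+u*.033,"mid",(m+n)/2)
```

```text
[0.3939 0.3091] [0.429  0.3547] 0.057550728199271275 [0.4115 0.3319] [0.4594 0.2954] 0.06026469496046379
wall yaw 52.405292814150414 pocket1 centre est [0.4377 0.3119] mid [0.4354 0.3137]
```

```bash
python3 -m crank '0.003 0.01 0.004 0 0 0;0.003 0.03 0.004 0 0 0;0.003 0.055 0.004 0 0 0;0.003 0.073 0.004 0 0 0;0.003 0.08 0.004 0 0 0;0.003 0.082 0.004 0 0 0;0.003 0.082 0.004 0 0 0;0.003 0.082 0.004 0 0 0'
python3 -m crank '0 0.002 0 0 0 0;0 0.004 0 0 0 0;0 0.005 0 0 0 0;0 0.005 0 0 0 0'
python3 go.py 0.437,0.309,0.0335,52.7
```

```text
time: 8.1
ee_pos: [0.4367, 0.3116, 0.0403]
tcp_rot: [-90.0, -0.1, 52.5]
wrist_force: [-0.4, 0.9, -0.4]
opening: 0.0254
time: 8.5
ee_pos: [0.4362, 0.3111, 0.0341]
tcp_rot: [-90.0, 0.0, 52.5]
wrist_force: [0.1, -1.3, -1.0]
opening: 0.025
t 8.5 pos [0.4362 0.3111 0.0341] rot [-9.000e+01  1.000e-02  5.254e+01] q [ 35.5   4.3 -13.8  72.    0.   73. ]
0.437,0.309,0.0335,52.7 | -0.0012 0.0006 -0.0019 -0.0 -0.003 -0.0 | mm 2 deg 0.2
```

```bash
for i in 1 ; do python3 -m crank '0 0.001 0 0 0 0;0 0.001 0 0 0 0'; python3 -m crank '0 0.001 0 0 0 0;0 0.001 0 0 0 0'; done
```

```text
time: 8.7
ee_pos: [0.4363, 0.3112, 0.0335]
tcp_rot: [-90.0, -0.0, 52.5]
wrist_force: [-0.7, -0.8, 1.4]
opening: 0.0251
time: 8.9
ee_pos: [0.4364, 0.3112, 0.0334]
tcp_rot: [-90.0, -0.0, 52.5]
wrist_force: [-3.5, -3.0, 10.3]
opening: 0.025
```

```bash
python3 -m crank '0 -0.0007 0 0 0 0;0 -0.0007 0 0 0 0;0 -0.0007 0 0 0 0;0 -0.0007 0 0 0 0;0 -0.0007 0 0 0 0;0 -0.0007 0 0 0 0' -1 30
python3 -m crank '0 -0.01 0 0 0 0;0 -0.04 0 0 0 0;0 -0.08 0 0 0 0;0 -0.12 0 0 0 0;0 -0.13 0 0 0 0;0 -0.13 0 0 0 0;0 -0.13 0 0 0 0'
python3 go.py 0.45,0.06,0.163,72 0.471,-0.21,0.163,91.7 0.471,-0.21,0.048,91.7;python3 - <<'E'
from workcell import vision;import cv2
cv2.imwrite('pics/w4.png',vision.camera("wrist")[:,:,::-1])
E
```

```text
time: 9.5
ee_pos: [0.4363, 0.3112, 0.0329]
tcp_rot: [-90.0, 0.0, 52.5]
wrist_force: [-0.1, -0.5, 0.8]
opening: 0.0855
time: 10.2
ee_pos: [0.436, 0.3111, 0.1622]
tcp_rot: [-90.0, 0.0, 52.5]
wrist_force: [0.4, -0.8, -0.4]
opening: 0.0855
t 10.2 pos [0.436  0.3111 0.1622] rot [-8.998e+01  4.000e-02  5.254e+01] q [35.5  2.2 -1.7 86.1  0.  73. ]
0.45,0.06,0.163,72 | -0.1908 -0.0007 -0.1638 -0.0 -0.34 -0.001 | mm 251 deg 19.5
0.471,-0.21,0.163,91.7 | -0.2503 -0.0 -0.1034 0.0 -0.344 0.0 | mm 271 deg 19.7
0.471,-0.21,0.048,91.7 | 0.0 0.115 -0.0 0.0 0.0 0.0 | mm 115 deg 0.0
```

View pics/w4.png

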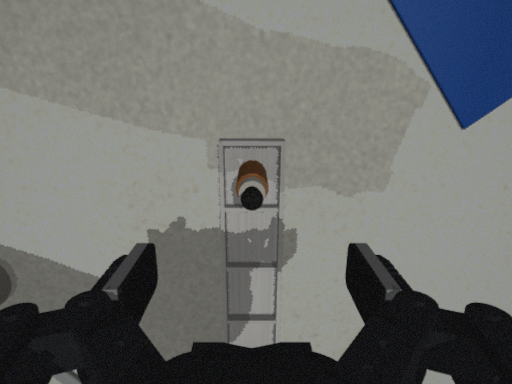

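The dropper stands upright in the last pocket, with its base near the middle at about (252,172). The dividers are at rows 206, 265 and 317, and the tray centreline is near column 252. I'll refine the pocket centres from these and go for the tall vial.

```bash
python3 - <<'E'
from workcell import vision
from h import *
np.set_printoptions(precision=4,suppress=True)
c=vision.get_calibration("wrist")
d=[ray(c,u,.016) for u in((252,206.5),(252,265),(251.5,317))]
print(d,np.linalg.norm(d[0]-d[1]),np.linalg.norm(d[1]-d[2]),"p-31",(d[0]+d[1])/2,"p31",(d[1]+d[2])/2)
E
python3 -m crank '-0.04 -0.001 -0.03 0 -0.06 0;-0.08 -0.001 -0.06 0 -0.14 0;-0.12 -0.001 -0.095 0 -0.21 0;-0.155 -0.001 -0.13 0 -0.27 0;-0.19 -0.001 -0.164 0 -0.34 0;-0.19 -0.001 -0.164 0 -0.34 0;-0.19 -0.001 -0.164 0 -0.34 0'
python3 -m crank '-0.04 0 -0.017 0 -0.06 0;-0.085 0 -0.035 0 -0.12 0;-0.13 0 -0.053 0 -0.18 0;-0.175 0 -0.072 0 -0.24 0;-0.215 0 -0.09 0 -0.3 0;-0.24 0 -0.1 0 -0.335 0;-0.25 0 -0.103 0 -0.344 0;-0.25 0 -0.103 0 -0.344 0'
python3 -m crank '0 0 0 0 0 0;0 0 0 0 0 0'
python3 go.py 0.471,-0.21,0.048,91.7
```

```text
[array([0.4596, 0.2945]), array([0.5074, 0.2578]), array([0.5546, 0.221 ])] 0.060265789106852534 0.05985431314274055 p-31 [0.4835 0.2761] p31 [0.531  0.2394]
time: 10.95
ee_pos: [0.4504, 0.0595, 0.1627]
tcp_rot: [-89.9, 0.0, 71.8]
wrist_force: [-0.3, 0.9, -0.6]
opening: 0.0851
time: 11.75
ee_pos: [0.4718, -0.2084, 0.163]
tcp_rot: [-89.9, -0.1, 91.7]
wrist_force: [-0.2, 1.0, 0.3]
opening: 0.0853
time: 11.95
ee_pos: [0.4719, -0.2073, 0.1639]
tcp_rot: [-90.0, -0.0, 91.8]
wrist_force: [-0.0, 0.2, 1.0]
opening: 0.0856
t 11.95 pos [ 0.4719 -0.2073  0.1639] rot [-8.999e+01 -2.000e-02  9.181e+01] q [-23.7  -0.6  -4.4  86.3   0.  -25.5]
0.471,-0.21,0.048,91.7 | -0.0027 0.1159 0.001 -0.0 0.002 0.0 | mm 116 deg 0.1
```

```bash
python3 -m crank '-0.003 0.02 0.001 0 0 0;-0.003 0.05 0.001 0 0 0;-0.003 0.085 0.001 0 0 0;-0.003 0.11 0.001 0 0 0;-0.003 0.116 0.001 0 0 0;-0.003 0.116 0.001 0 0 0;-0.003 0.116 0.001 0 0 0'
python3 -m crank '0 0 0 0 0 0;0 0 0 0 0 0;0 0 0 0 0 0;0 0 0 0 0 0;0 0 0 0 0 0;0 0 0 0 0 0;0 0 0 0 0 0;0 0 0 0 0 0' 1 30
python3 go.py
python3 -m crank '0 -0.01 0 0 0 0;0 -0.035 0 0 0 0;0 -0.07 0 0 0 0;0 -0.1 0 0 0 0;0 -0.12 0 0 0 0;0 -0.12 0 0 0 0;0 -0.12 0 0 0 0'
python3 go.py 0.48,0,0.165,75 0.4855,0.2732,0.13,52.6
```

```text
time: 12.65
ee_pos: [0.4716, -0.2118, 0.0496]
tcp_rot: [-90.1, 0.0, 91.8]
wrist_force: [0.3, 1.1, 0.5]
opening: 0.0853
time: 13.45
ee_pos: [0.4709, -0.212, 0.0483]
tcp_rot: [-90.0, 0.0, 91.7]
wrist_force: [-0.3, -0.1, 5.7]
opening: 0.0272
t 13.45 pos [ 0.4709 -0.212   0.0483] rot [-9.002e+01  1.000e-02  9.173e+01] q [-24.2   1.2 -15.4  73.4  -0.  -26. ]
time: 14.15
ee_pos: [0.4708, -0.212, 0.1678]
tcp_rot: [-90.0, 0.0, 91.7]
wrist_force: [0.1, -0.1, -1.2]
opening: 0.0269
t 14.15 pos [ 0.4708 -0.212   0.1678] rot [-90.     0.    91.73] q [-24.2  -0.5  -3.8  86.7  -0.  -26. ]
0.48,0,0.165,75 | 0.2116 0.0028 -0.0156 -0.0 0.292 -0.0 | mm 212 deg 16.7
0.4855,0.2732,0.13,52.6 | 0.2653 0.035 0.0654 0.0 0.391 0.0 | mm 275 deg 22.4
```

```bash
python3 -m crank '0.015 0 -0.001 0 0.02 0;0.045 0 -0.004 0 0.06 0;0.085 0 -0.007 0 0.11 0;0.13 0 -0.01 0 0.18 0;0.17 0 -0.013 0 0.24 0;0.2 0.001 -0.015 0 0.28 0;0.212 0.002 -0.016 0 0.292 0;0.212 0.003 -0.016 0 0.292 0'
python3 -m crank '0.015 0 0.003 0 0.02 0;0.05 0 0.012 0 0.07 0;0.09 0 0.022 0 0.13 0;0.135 0.005 0.033 0 0.2 0;0.18 0.015 0.044 0 0.27 0;0.225 0.025 0.055 0 0.34 0;0.255 0.032 0.063 0 0.38 0;0.265 0.035 0.065 0 0.391 0'
python3 -m crank '0 0 0 0 0 0;0 0 0 0 0 0;0 0 0 0 0 0'
python3 go.py 0.4855,0.2732,0.0413,52.6
```

```text
time: 14.95
ee_pos: [0.4797, 0.0019, 0.1634]
tcp_rot: [-89.9, 0.0, 75.1]
wrist_force: [-0.2, -0.3, -1.3]
opening: 0.0274
time: 15.75
ee_pos: [0.4855, 0.2746, 0.1276]
tcp_rot: [-89.9, 0.2, 52.7]
wrist_force: [-0.4, -0.1, -0.8]
opening: 0.0273
time: 16.05
ee_pos: [0.4865, 0.2717, 0.1303]
tcp_rot: [-90.0, -0.0, 52.5]
wrist_force: [-0.6, -0.4, -0.7]
opening: 0.027
t 16.05 pos [0.4865 0.2717 0.1303] rot [-9.002e+01 -1.000e-02  5.253e+01] q [29.2  5.2 -2.1 82.7 -0.  66.7]
0.4855,0.2732,0.0413,52.6 | 0.0005 0.089 0.0018 0.0 -0.001 0.0 | mm 89 deg 0.1
```

```bash
python3 -m crank '0.001 0.01 0.002 0 0 0;0.001 0.03 0.002 0 0 0;0.001 0.055 0.002 0 0 0;0.001 0.075 0.002 0 0 0;0.001 0.083 0.002 0 0 0;0.001 0.086 0.002 0 0 0;0.001 0.087 0.002 0 0 0;0.001 0.087 0.002 0 0 0'
python3 -m crank '0 0.001 0 0 0 0;0 0.001 0 0 0 0;0 0.0015 0 0 0 0;0 0.0015 0 0 0 0'
```

```text
time: 16.85
ee_pos: [0.4857, 0.2754, 0.0439]
tcp_rot: [-90.0, -0.1, 52.6]
wrist_force: [0.4, 0.3, -0.4]
opening: 0.0273
time: 17.25
ee_pos: [0.4853, 0.2753, 0.0416]
tcp_rot: [-90.0, -0.0, 52.6]
wrist_force: [-0.6, -0.0, -1.3]
opening: 0.0273
```

```bash
python3 -m crank '0 0.0005 0 0 0 0;0 0.001 0 0 0 0;0 0.001 0 0 0 0'
```

```text
time: 17.55
ee_pos: [0.4853, 0.2753, 0.0413]
tcp_rot: [-90.0, -0.0, 52.6]
wrist_force: [-2.1, -0.9, 5.2]
opening: 0.0271
```

```bash
python3 -m crank '0 -0.0003 0 0 0 0;0 -0.0003 0 0 0 0;0 -0.0003 0 0 0 0;0 -0.0003 0 0 0 0;0 -0.0003 0 0 0 0;0 -0.0003 0 0 0 0' -1 30
python3 -m crank '0 -0.01 0 0 0 0;0 -0.04 0 0 0 0;0 -0.08 0 0 0 0;0 -0.115 0 0 0 0;0 -0.13 0 0 0 0;0 -0.13 0 0 0 0;0 -0.13 0 0 0 0'
python3 go.py 0.51,0.03,0.17,72 0.5345,-0.209,0.16,91.7 0.5345,-0.209,0.039,91.7;python3 - <<'E'
from workcell import vision;import cv2
cv2.imwrite('pics/w5.png',vision.camera("wrist")[:,:,::-1])
E
```

```text
time: 18.15
ee_pos: [0.4852, 0.2752, 0.0407]
tcp_rot: [-90.0, 0.0, 52.6]
wrist_force: [-0.9, 0.5, 0.4]
opening: 0.0855
time: 18.85
ee_pos: [0.4851, 0.2751, 0.17]
tcp_rot: [-90.0, 0.0, 52.6]
wrist_force: [0.4, 0.9, -0.6]
opening: 0.0854
t 18.85 pos [0.4851 0.2751 0.17  ] rot [-8.998e+01  4.000e-02  5.259e+01] q [29.6  5.2  2.3 87.2  0.  67. ]
0.51,0.03,0.17,72 | -0.1796 0.0001 -0.1687 -0.0 -0.339 -0.001 | mm 246 deg 19.4
0.5345,-0.209,0.16,91.7 | -0.2197 0.01 -0.0972 0.0 -0.344 0.0 | mm 240 deg 19.7
0.5345,-0.209,0.039,91.7 | 0.0 0.121 -0.0 0.0 0.0 0.0 | mm 121 deg 0.0
```

View pics/w5.png

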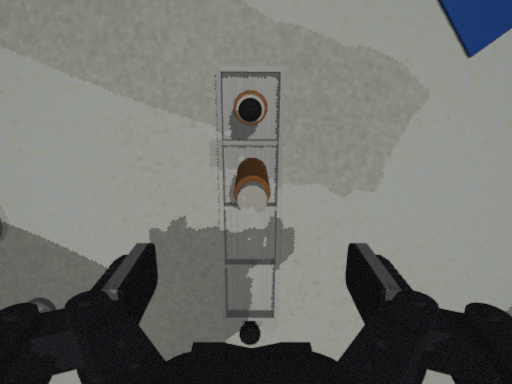

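Both vials stand upright: the dropper at (250,107), roughly centred in the end pocket, and the tall one in the next. Pockets 3 (row ~232) and 4 (row ~289) are empty, and the knob is at (250,332). Next is the squat vial.

```bash
python3 -m crank '-0.036 0 -0.033 0 -0.06 0;-0.072 0 -0.066 0 -0.14 0;-0.108 0 -0.1 0 -0.21 0;-0.144 0 -0.135 0 -0.27 0;-0.18 0 -0.169 0 -0.339 0;-0.18 0 -0.169 0 -0.339 0;-0.18 0 -0.169 0 -0.339 0' -0.5
python3 -m crank '-0.04 0 -0.017 0 -0.06 0;-0.085 0 -0.037 0 -0.12 0;-0.13 0 -0.057 0 -0.19 0;-0.175 0.005 -0.077 0 -0.26 0;-0.205 0.01 -0.09 0 -0.32 0;-0.22 0.01 -0.097 0 -0.344 0;-0.22 0.01 -0.097 0 -0.344 0;-0.22 0.01 -0.097 0 -0.344 0'
python3 -m crank '0 0 0 0 0 0;0 0 0 0 0 0'
python3 go.py 0.5345,-0.2095,0.039,91.7
python3 - <<'E'
from workcell import vision;import cv2
cv2.imwrite('pics/w6.png',vision.camera("wrist")[:,:,::-1])
E
```

```text
time: 19.6
ee_pos: [0.5095, 0.0284, 0.1692]
tcp_rot: [-89.9, 0.0, 71.8]
wrist_force: [0.6, 0.7, 0.6]
opening: 0.0641
time: 20.4
ee_pos: [0.5346, -0.2083, 0.1599]
tcp_rot: [-89.9, -0.1, 91.7]
wrist_force: [0.7, 0.1, 0.8]
opening: 0.0639
time: 20.6
ee_pos: [0.5347, -0.2083, 0.1609]
tcp_rot: [-90.0, -0.0, 91.8]
wrist_force: [-0.1, -0.4, 0.5]
opening: 0.0643
t 20.6 pos [ 0.5347 -0.2083  0.1609] rot [-90.01  -0.    91.81] q [-21.3   7.3   3.6  86.3   0.  -23.1]
0.5345,-0.2095,0.039,91.7 | -0.0012 0.1219 0.0002 0.0 0.002 0.0 | mm 122 deg 0.1
```

View pics/w6.png

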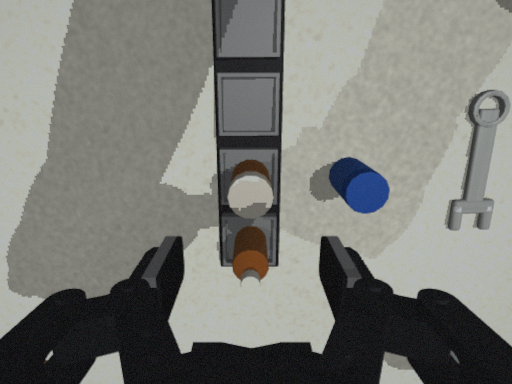

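The squat cap is at (250,196), midway between the fingers, and the necked vial is behind it. The blue decoy at (365,192) is clear of the right finger's path.

```bash
python3 -m crank '-0.001 0.02 0 0 0 0;-0.001 0.05 0 0 0 0;-0.001 0.085 0 0 0 0;-0.001 0.113 0 0 0 0;-0.001 0.122 0 0 0 0;-0.001 0.122 0 0 0 0;-0.001 0.122 0 0 0 0'
python3 -m crank '0 0 0 0 0 0;0 0 0 0 0 0;0 0 0 0 0 0;0 0 0 0 0 0;0 0 0 0 0 0;0 0 0 0 0 0;0 0 0 0 0 0;0 0 0 0 0 0' 1 30
python3 go.py
python3 -m crank '0 -0.01 0 0 0 0;0 -0.035 0 0 0 0;0 -0.07 0 0 0 0;0 -0.1 0 0 0 0;0 -0.12 0 0 0 0;0 -0.125 0 0 0 0;0 -0.125 0 0 0 0'
python3 go.py 0.53,0,0.165,75 0.5345,0.237,0.13,52.6
```

```text
time: 21.35
ee_pos: [0.5352, -0.2107, 0.0404]
tcp_rot: [-90.1, 0.0, 91.7]
wrist_force: [0.3, -0.2, 1.7]
opening: 0.0639
time: 22.15
ee_pos: [0.5353, -0.2109, 0.0403]
tcp_rot: [-90.1, 0.0, 91.7]
wrist_force: [-0.2, 0.7, 6.8]
opening: 0.0331
t 22.15 pos [ 0.5353 -0.2109  0.0403] rot [-9.013e+01  4.000e-02  9.173e+01] q [-21.5   9.2  -7.6  73.    0.  -23.2]
time: 22.85
ee_pos: [0.5348, -0.2108, 0.1645]
tcp_rot: [-90.1, 0.0, 91.7]
wrist_force: [-0.3, 0.1, -1.0]
opening: 0.0332
t 22.85 pos [ 0.5348 -0.2108  0.1645] rot [-9.007e+01  3.000e-02  9.173e+01] q [-21.5   7.4   4.1  86.6  -0.  -23.2]
0.53,0,0.165,75 | 0.2108 -0.0006 -0.0016 0.001 0.292 -0.0 | mm 211 deg 16.7
0.5345,0.237,0.13,52.6 | 0.2301 0.035 0.057 0.0 0.391 0.0 | mm 240 deg 22.4
```

```bash
python3 -m crank '0.015 0 0 0 0.02 0;0.045 0 -0.001 0 0.06 0;0.085 0 -0.001 0 0.11 0;0.13 0 -0.001 0 0.18 0;0.17 0 -0.002 0 0.24 0;0.2 0 -0.002 0 0.28 0;0.211 0 -0.002 0 0.292 0;0.211 0 -0.002 0 0.292 0'
python3 -m crank '0.015 0 0.003 0 0.02 0;0.045 0 0.011 0 0.07 0;0.08 0 0.02 0 0.13 0;0.12 0.005 0.03 0 0.2 0;0.16 0.015 0.04 0 0.27 0;0.2 0.025 0.05 0 0.34 0;0.222 0.032 0.055 0 0.38 0;0.23 0.035 0.057 0 0.391 0'
python3 -m crank '0 0 0 0 0 0;0 0 0 0 0 0;0 0 0 0 0 0'
python3 go.py 0.5345,0.237,0.0333,52.6
```

```text
time: 23.65
ee_pos: [0.5294, 0.0018, 0.1623]
tcp_rot: [-89.9, 0.0, 75.1]
wrist_force: [-0.1, -0.4, -0.8]
opening: 0.0332
time: 24.45
ee_pos: [0.5341, 0.2382, 0.1266]
tcp_rot: [-89.9, 0.1, 52.6]
wrist_force: [-0.6, 0.1, -1.1]
opening: 0.0334
time: 24.75
ee_pos: [0.535, 0.2359, 0.1292]
tcp_rot: [-90.0, -0.0, 52.5]
wrist_force: [-0.7, -0.5, -0.5]
opening: 0.0333
t 24.75 pos [0.535  0.2359 0.1292] rot [-9.002e+01 -1.000e-02  5.254e+01] q [23.8  8.9  1.9 83.  -0.  61.3]
0.5345,0.237,0.0333,52.6 | 0.0006 0.0959 0.0011 0.0 -0.001 0.0 | mm 96 deg 0.1
```

```bash
python3 -m crank '0.001 0.01 0.001 0 0 0;0.001 0.03 0.001 0 0 0;0.001 0.055 0.001 0 0 0;0.001 0.08 0.001 0 0 0;0.001 0.089 0.001 0 0 0;0.001 0.092 0.001 0 0 0;0.001 0.093 0.001 0 0 0;0.001 0.093 0.001 0 0 0'
python3 -m crank '0 0.0005 0 0 0 0;0 0.001 0 0 0 0;0 0.001 0 0 0 0;0 0.001 0 0 0 0'
python3 -m crank '0 0.0005 0 0 0 0;0 0.001 0 0 0 0;0 0.001 0 0 0 0'
```

```text
time: 25.55
ee_pos: [0.535, 0.2388, 0.0369]
tcp_rot: [-90.0, -0.1, 52.6]
wrist_force: [0.2, -0.8, -0.1]
opening: 0.0335
time: 25.95
ee_pos: [0.5345, 0.2387, 0.0349]
tcp_rot: [-90.0, -0.0, 52.6]
wrist_force: [0.3, 0.8, -0.6]
opening: 0.0332
time: 26.25
ee_pos: [0.5343, 0.2386, 0.0336]
tcp_rot: [-90.0, 0.0, 52.6]
wrist_force: [0.7, 0.5, -0.3]
opening: 0.0334
```

```bash
python3 -m crank '0 0.0005 0 0 0 0;0 0.0007 0 0 0 0;0 0.0007 0 0 0 0'
python3 -m crank '0 0.0003 0 0 0 0;0 0.0005 0 0 0 0;0 0.0005 0 0 0 0'
```

```text
time: 26.55
ee_pos: [0.5344, 0.2387, 0.0334]
tcp_rot: [-90.0, -0.0, 52.6]
wrist_force: [-1.4, -1.1, 2.6]
opening: 0.0332
time: 26.85
ee_pos: [0.5344, 0.2387, 0.0333]
tcp_rot: [-90.0, -0.0, 52.6]
wrist_force: [-3.4, -0.4, 7.1]
opening: 0.033
```

```bash
python3 -m crank '0 -0.0003 0 0 0 0;0 -0.0003 0 0 0 0;0 -0.0003 0 0 0 0;0 -0.0003 0 0 0 0;0 -0.0003 0 0 0 0;0 -0.0003 0 0 0 0' -1 30
python3 -m crank '0 -0.01 0 0 0 0;0 -0.04 0 0 0 0;0 -0.08 0 0 0 0;0 -0.115 0 0 0 0;0 -0.13 0 0 0 0;0 -0.13 0 0 0 0;0 -0.13 0 0 0 0'
python3 go.py 0.57,0.01,0.165,72 0.5945,-0.208,0.16,91.7
```

```text
time: 27.45
ee_pos: [0.5344, 0.2387, 0.0328]
tcp_rot: [-90.0, 0.0, 52.6]
wrist_force: [0.2, -0.6, 0.2]
opening: 0.0854
time: 28.15
ee_pos: [0.5342, 0.2385, 0.1619]
tcp_rot: [-90.0, 0.0, 52.6]
wrist_force: [-0.2, -0.3, 0.5]
opening: 0.0856
t 28.15 pos [0.5342 0.2385 0.1619] rot [-8.998e+01  4.000e-02  5.260e+01] q [24.1  9.   5.6 86.6 -0.  61.5]
0.57,0.01,0.165,72 | -0.1598 -0.003 -0.1672 -0.0 -0.339 -0.001 | mm 231 deg 19.4
0.5945,-0.208,0.16,91.7 | -0.1998 0.005 -0.0907 0.0 -0.344 0.0 | mm 219 deg 19.7
```

```bash
python3 -m crank '-0.03 0 -0.032 0 -0.06 0;-0.065 0 -0.066 0 -0.14 0;-0.1 0 -0.1 0 -0.21 0;-0.13 -0.003 -0.135 0 -0.27 0;-0.16 -0.003 -0.167 0 -0.339 0;-0.16 -0.003 -0.167 0 -0.339 0;-0.16 -0.003 -0.167 0 -0.339 0' -0.5
python3 -m crank '-0.04 0 -0.017 0 -0.06 0;-0.08 0 -0.035 0 -0.12 0;-0.12 0 -0.053 0 -0.19 0;-0.155 0.005 -0.07 0 -0.26 0;-0.185 0.005 -0.083 0 -0.32 0;-0.2 0.005 -0.091 0 -0.344 0;-0.2 0.005 -0.091 0 -0.344 0;-0.2 0.005 -0.091 0 -0.344 0'
python3 -m crank '0 0 0 0 0 0;0 0 0 0 0 0'
python3 go.py 0.5945,-0.2085,0.039,91.7
python3 - <<'E'
from workcell import vision;import cv2
cv2.imwrite('pics/w7.png',vision.camera("wrist")[:,:,::-1])
E
```

```text
time: 28.85
ee_pos: [0.5692, 0.0092, 0.1638]
tcp_rot: [-89.8, 0.0, 71.9]
wrist_force: [0.3, -0.0, -0.3]
opening: 0.0642
time: 29.65
ee_pos: [0.5946, -0.2069, 0.1598]
tcp_rot: [-89.9, -0.1, 91.7]
wrist_force: [0.6, 0.8, 1.0]
opening: 0.0641
time: 29.85
ee_pos: [0.5948, -0.2068, 0.1609]
tcp_rot: [-90.0, -0.0, 91.8]
wrist_force: [0.2, 0.1, -0.7]
opening: 0.0643
t 29.85 pos [ 0.5948 -0.2068  0.1609] rot [-8.999e+01 -1.000e-02  9.180e+01] q [-19.2  15.2  12.7  87.5   0.  -21. ]
0.5945,-0.2085,0.039,91.7 | -0.0017 0.1219 0.0003 -0.0 0.002 0.0 | mm 122 deg 0.1
```

View pics/w7.png

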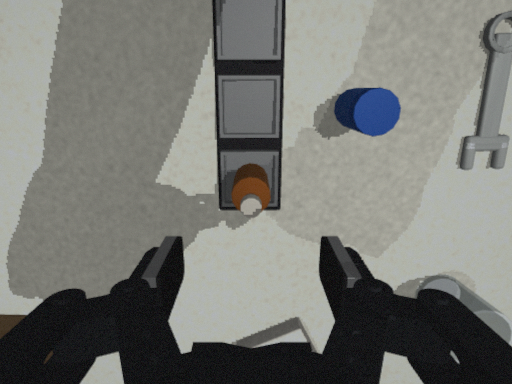

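The necked cap is at (251,206), centred between the fingers, and the area around it is clear.

```bash
python3 -c "
from workcell import vision
from h import *
print(ray(vision.get_calibration('wrist'),(251,206),.087))"
python3 -m crank '-0.002 0.02 0 0 0 0;-0.002 0.05 0 0 0 0;-0.002 0.085 0 0 0 0;-0.002 0.113 0 0 0 0;-0.002 0.122 0 0 0 0;-0.002 0.122 0 0 0 0;-0.002 0.122 0 0 0 0'
python3 -m crank '0 0 0 0 0 0;0 0 0 0 0 0;0 0 0 0 0 0;0 0 0 0 0 0;0 0 0 0 0 0;0 0 0 0 0 0;0 0 0 0 0 0;0 0 0 0 0 0' 1 30
python3 go.py
python3 -m crank '0 -0.01 0 0 0 0;0 -0.035 0 0 0 0;0 -0.07 0 0 0 0;0 -0.1 0 0 0 0;0 -0.12 0 0 0 0;0 -0.125 0 0 0 0;0 -0.125 0 0 0 0'
python3 go.py 0.58,0,0.165,72 0.584,0.2,0.13,52.6
```

```text
[ 0.59768704 -0.20647214]
time: 30.6
ee_pos: [0.5955, -0.2103, 0.0406]
tcp_rot: [-90.1, 0.0, 91.7]
wrist_force: [0.6, 0.0, -0.7]
opening: 0.0641
time: 31.4
ee_pos: [0.5954, -0.2104, 0.0403]
tcp_rot: [-90.1, 0.0, 91.7]
wrist_force: [-1.3, 0.8, 6.4]
opening: 0.0289
t 31.4 pos [ 0.5954 -0.2104  0.0403] rot [-9.012e+01  3.000e-02  9.173e+01] q [-19.5  16.7   1.3  74.4   0.  -21.2]
time: 32.1
ee_pos: [0.595, -0.2104, 0.1646]
tcp_rot: [-90.1, 0.0, 91.7]
wrist_force: [-0.2, 0.1, -0.3]
opening: 0.0293
t 32.1 pos [ 0.595  -0.2104  0.1646] rot [-9.007e+01  3.000e-02  9.173e+01] q [-19.5  15.3  13.3  87.9  -0.  -21.2]
0.58,0,0.165,72 | 0.2107 -0.0006 0.0087 0.001 0.344 -0.0 | mm 211 deg 19.7
0.584,0.2,0.13,52.6 | 0.1914 0.035 0.058 0.0 0.339 0.0 | mm 203 deg 19.4
```

```bash
python3 -m crank '0.015 0 0 0 0.02 0;0.045 0 0.001 0 0.07 0;0.085 0 0.003 0 0.13 0;0.13 0 0.005 0 0.2 0;0.17 0 0.007 0 0.27 0;0.2 0 0.009 0 0.33 0;0.211 0 0.009 0 0.344 0;0.211 0 0.009 0 0.344 0'
python3 -m crank '0.012 0 0.004 0 0.02 0;0.04 0 0.011 0 0.06 0;0.07 0 0.02 0 0.11 0;0.105 0.005 0.031 0 0.18 0;0.14 0.015 0.042 0 0.24 0;0.17 0.025 0.051 0 0.3 0;0.185 0.032 0.056 0 0.33 0;0.191 0.035 0.058 0 0.339 0'
python3 -m crank '0 0 0 0 0 0;0 0 0 0 0 0;0 0 0 0 0 0'
python3 go.py 0.584,0.2005,0.0333,52.6
```

```text
time: 32.9
ee_pos: [0.5786, 0.002, 0.1623]
tcp_rot: [-89.9, 0.0, 72.2]
wrist_force: [-0.4, -0.7, 0.2]
opening: 0.0294
time: 33.7
ee_pos: [0.5827, 0.2004, 0.1267]
tcp_rot: [-89.9, 0.1, 52.6]
wrist_force: [-0.1, 0.0, -1.2]
opening: 0.0291
time: 34.0
ee_pos: [0.5836, 0.1988, 0.1294]
tcp_rot: [-90.0, -0.0, 52.6]
wrist_force: [-0.3, -0.3, -0.6]
opening: 0.0289
t 34.0 pos [0.5836 0.1988 0.1294] rot [-9.003e+01 -2.000e-02  5.255e+01] q [18.8 13.3  7.  83.7 -0.  56.3]
0.584,0.2005,0.0333,52.6 | 0.0016 0.0961 0.0007 0.0 -0.001 0.0 | mm 96 deg 0.1
```

```bash
python3 -m crank '0.001 0.01 0.001 0 0 0;0.001 0.03 0.001 0 0 0;0.001 0.055 0.001 0 0 0;0.001 0.08 0.001 0 0 0;0.001 0.089 0.001 0 0 0;0.001 0.093 0.001 0 0 0;0.001 0.094 0.001 0 0 0;0.001 0.094 0.001 0 0 0'
python3 -m crank '0 0.0005 0 0 0 0;0 0.001 0 0 0 0;0 0.001 0 0 0 0;0 0.001 0 0 0 0'
python3 -m crank '0 0.0005 0 0 0 0;0 0.0007 0 0 0 0;0 0.0007 0 0 0 0'
python3 -m crank '0 0.0003 0 0 0 0;0 0.0005 0 0 0 0;0 0.0005 0 0 0 0'
```

```text
time: 34.8
ee_pos: [0.5836, 0.2015, 0.036]
tcp_rot: [-90.1, -0.1, 52.6]
wrist_force: [-0.3, 0.0, -0.5]
opening: 0.0291
time: 35.2
ee_pos: [0.5831, 0.2014, 0.0341]
tcp_rot: [-90.0, -0.0, 52.6]
wrist_force: [0.1, 0.4, -0.6]
opening: 0.0295
time: 35.5
ee_pos: [0.5831, 0.2014, 0.0334]
tcp_rot: [-90.0, -0.0, 52.6]
wrist_force: [-0.8, 0.1, 1.1]
opening: 0.0292
time: 35.8
ee_pos: [0.5831, 0.2014, 0.0333]
tcp_rot: [-90.0, -0.0, 52.6]
wrist_force: [-1.9, -0.1, 5.8]
opening: 0.0292
```

Contact with the pocket floor. I'll release, rise straight up, back off and inspect.

```bash
python3 -m crank '0 -0.0003 0 0 0 0;0 -0.0003 0 0 0 0;0 -0.0003 0 0 0 0;0 -0.0003 0 0 0 0;0 -0.0003 0 0 0 0;0 -0.0003 0 0 0 0' -1 30
python3 -m crank '0 -0.01 0 0 0 0;0 -0.04 0 0 0 0;0 -0.08 0 0 0 0;0 -0.12 0 0 0 0;0 -0.16 0 0 0 0;0 -0.18 0 0 0 0;0 -0.18 0 0 0 0'
python3 -m crank '-0.03 0 0 0 0 0;-0.07 0 0 0 0 0;-0.11 0 0 0 0 0;-0.15 0 0 0 0 0;-0.18 0 0 0 0 0;-0.18 0 0 0 0 0;-0.18 0 0 0 0 0'
python3 - <<'E'
from workcell import vision;import cv2
a=vision.camera("scene")[:,:,::-1];b=vision.camera("top")[:,:,::-1]
cv2.imwrite('pics/fin.png',cv2.hconcat([cv2.resize(a[90:210,260:380],(400,400),interpolation=2),cv2.resize(b[150:250,100:200],(400,400),interpolation=2)]))
E
```

```text
time: 36.4
ee_pos: [0.583, 0.2014, 0.0329]
tcp_rot: [-90.0, 0.0, 52.6]
wrist_force: [0.5, 0.1, 0.1]
opening: 0.0855
time: 37.1
ee_pos: [0.584, 0.2018, 0.2178]
tcp_rot: [-90.2, -0.3, 52.6]
wrist_force: [-0.4, 0.2, 0.4]
opening: 0.0856
time: 37.8
ee_pos: [0.4735, 0.0581, 0.2129]
tcp_rot: [-90.0, -0.0, 52.5]
wrist_force: [0.2, -0.0, -0.3]
opening: 0.0854
```

View pics/fin.png

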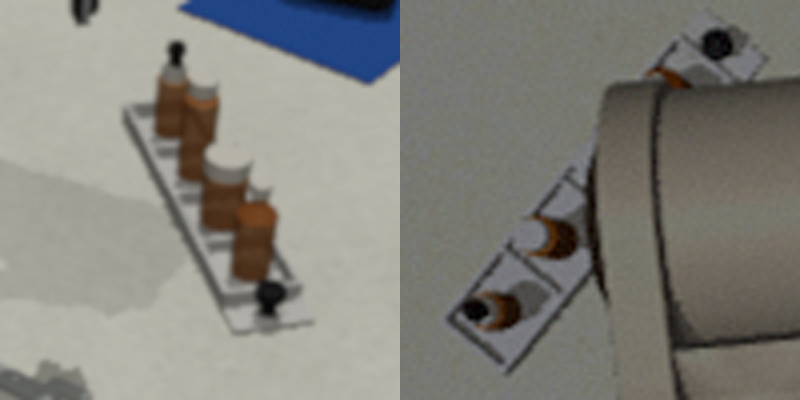

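The scene crop shows all four vials upright. Reading away from the tray's black knob at (268,295): necked (255,240), squat (225,190), tall (200,130), dropper (172,90). That is the required order, one to a pocket, and the arm is clear.

```bash
python3 -m crank '0 0 0 0 0 0;0 0 0 0 0 0;0 0 0 0 0 0;0 0 0 0 0 0'; python3 -c "
from workcell import bot
print(bot.job_done())"
```

```text
time: 38.3
ee_pos: [0.4738, 0.0587, 0.2128]
tcp_rot: [-90.0, 0.0, 52.6]
wrist_force: [-0.3, 0.1, -0.1]
opening: 0.0854
the job is handed in; nothing more can be done
None
```

All four vials are in the tray, and I handed the job in at about 38 s. Counted from the tray's knob they stand necked, squat, tall, dropper, which is the reverse of their order on the rack. I lowered each vial until it met the pocket floor (2–10 N of contact force) and only then opened the gripper.

- **Final check:** the last scene picture shows all four upright, one to a pocket, with the arm clear. I did not take two pictures to compare, so their standing still rests on that one view. In the last top view the arm hid the squat and most of the necked vial, so those two rest on the scene view alone.
- **Disagreement:** the wrist and top cameras differed by up to about 8 mm on the pocket centres, most at the pocket nearest the tray's knob. I placed in between, and the pockets have room for that.
- **Blue look-alike:** I did not touch it.

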